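# Set the creaser gap with a gauge blade

## Task

Set the gap of the card creaser on the packing table: slide the gauge blade along its channel until its tip has passed right under the creasing bar, turn the crank of the adjusting screw to lower the bar, and draw the blade a little to and fro to feel it, until it just drags (about 5 N to draw it, neither loose nor clamped). Never clamp the blade hard, leave the tape roll, the toy truck and the carton where they are, and finally let go with the blade still under the bar, just dragging.

Things in the scene. Friction and masses are not known exactly. Their poses are not given: they have to be found in the camera images.
- creaser: Grey card creaser, fixed. Origin on the table below the screw axis and bar. Base plate x -230 to +50 mm, y +-65, top 25 mm up. On it a channel along x, 27 mm wide between strips 3 mm high, 12 mm wide. Bridge over it at x = 0: posts at y +-56, beam 34 mm (x) by 126 mm (y), top 112 mm up.
- bar: Steel bar 22 x 98 x 26 mm across the channel, moved up and down by the screw. Origin: centre of its underside, 50 mm over the table at screw 0. A sprung aluminium edge, 8 mm (x) by 90 mm, sticks out 12.5 to 15.5 mm below it (hidden wear: at screw 0 it is 5.5 to 8.5 mm above the blade's top). Once it touches, the pinch grows 7 to 8 N per mm of lowering.
- blade: Loose steel gauge blade in the channel, 24 x 4 mm, 175 mm long. Origin: its underside, below the handle; x points to the tip. Handle: black block 20 (x) by 16 (y) mm, top 46 mm up. About 0.15 kg; takes 1 N to draw when loose, about 1.2 N more per N of pinch (outward up to a third more). A pinch of 1.2 to 8 N is just dragging; over 25 N is clamped hard.
- blade_tip (a point): Middle of the blade's tip edge, 165 mm along x from the blade's origin. At the start 15 to 45 mm short of the bar's middle, on the handle side; pushed in right, 10 to 40 mm beyond it (x +10 to +40 mm in the creaser's frame).
- screw (a joint): Angle of the adjusting screw, rad, growing clockwise seen from above; clockwise lowers the bar 0.955 mm per rad. Range -0.5 to 16. Turns easily (0.04 N m), stays where left. The pinch cannot be felt on the crank, only by drawing the blade.
- crank_peg (a point): On the axis of the upright black crank peg (diameter 14 mm, 36 mm long, spins on its pin), 18 mm above its foot, 148 mm above the table. It circles the screw axis at radius 40 mm: at screw = q it lies at angle -q from x in the creaser's frame. Top of the crank arm: 130 mm above the table.
- tape: Bystander: roll of tape core, cardboard ring, 96 mm across, 40 mm high, origin at the centre of its underside.
- toy_truck: Bystander: wooden toy truck, 110 x 64 x 59 mm, origin under its middle on the table.
- carton: Bystander: small closed carton, 110 x 70 x 50 mm, origin at the centre of its underside.
There are look-alikes about, which are no part of the job. Of the things like the blade, leave any that is purple; of the rest the larger one is meant.

How it is judged:
By the outcome, as a careful person would: the job done as asked, in the order asked, and still so for the second after the job is handed in, with the robot touching nothing.
It also fails if it takes over 72 s, if anything falls off the work surface, if the arm or the gripper's body presses on something with over 40 N, if the wrist force passes 120 N, or if a joint passes its speed limit or range.

## Robot

A 7-joint arm with a two-finger parallel gripper is mounted at the origin on the work surface. World frame = base frame: x ahead of the robot, y to its left, z up, the work surface at z = 0. Lengths are in m, angles in rad, forces in N, time in s.
With the tool pointing down it reaches from about 0.4 to 0.85 m from the base axis. Payload 4.5 kg.
Tool frame: the origin (TCP) lies on the centre line of the jaws, within the pads' length; the fingertips stand r.tips_ahead ahead of it and the grasp point (between the pads) is the TCP (r.tips_ahead is the distance from the TCP to the fingertips, in m); z points along the fingers, y is the direction in which the jaws open and shut (so a half turn about z gives the same grasp; the last joint's range is limited). The gripper opens to 88 mm and grips with 3 to 60 N. Pads are 18 mm wide; open, the fingers measure 123 mm over their backs; the gripper's body (75 mm by 187 mm) begins 45 mm behind the grasp point.
Start: joints at [-1.209, 0.689, -0.195, 1.565, 0.157, 0.902, -0.215], TCP at [0.201, 0.592, 0.232] pointing down, gripper open.
Joint ranges: [-3.01, 3.01], [-0.46, 2.08], [-1.47, 1.51], [0.13, 2.56], [-1, 4.14], [0.04, 2.09], [-2.66, 2.66]. Speed limits (rad/s): [2.57, 2.57, 3.14, 3.14, 3.14, 3.14, 3.14].

## Interface

Orientations are given as a unit quaternion [x, y, z, w].
In Python, from plant import r gives the robot as it stands.
- The arm moves only by the shell command python3 -m inch 'ROWS' [FORCE]. ROWS is JSON, a list of rows, each a list of 5 numbers: the shift along the world's x, y, z in units of 25 mm (1.0 is 25 mm), then the turn about the world's z in units of 6 degrees (1.0 is 6 degrees), then the finger opening in mm, from 0 to 88.1. A call has 1 to 5 rows; each row shifts and turns the commanded pose from where the row before left it; what a row does not reach is not made up. A row lasts 1/10 s, in which the tool goes at most 50 mm and 8.59 degrees, less where a joint would pass 70% of its speed; a pose out of reach is approached as far as the arm can. A call is refused whole if a number of a shift passes 1 or a number of a turn 1, either way. A call with a gripper value outside its range is refused whole. The fingers move at their own pace and stop on an object; FORCE is the grip in N (left out, the last holds). Time passes only in rows, so rows that do not move let the fingers close. It gives the time, the measured TCP pose, the force and the opening at its end, in the units of the state.
- r.get_state(): the state, without advancing time (a new reading comes with each control period).
- r.snapshot(name): name is "side" or "top" or "wrist"; returns a dict with "pixels" (420x560x3 uint8, red, green, blue), "range_z" (420x560 float32, m along the optical axis (not along the pixel's ray), 0 where there is no reading), "K" (3x3 intrinsics, pixels), "position" and "attitude" of the camera in the world. Camera axes: x right, y up, looking along -z (the intrinsics and any distortion apply to the point x, -y, -z); pixel columns grow to the right and rows downward; lengths in m; the calibration is good to about 2 mm. A picture is of the moment at which its call begins.
- r.finish_job(): hands the job in, once; it reports no verdict.
The state is a dict: "clock": time; "q": joint angles; "qd": joint speeds; "joint_torque": joint torques, N m; "tool_pos": TCP position; "eef_rot": TCP orientation; "contact_force": force on the tool from outside, world axes, zero at the start; "moment": the same for the moment, N m; "opening": opening from 0.0 (shut) to 1.0 (fully open).
Only numpy, scipy, OpenCV 4.12 (cv2) and the standard library are available. Lean on these libraries where they do the work, as an engineer would, in place of code of your own. Each camera call takes 0.05 s, during which the arm holds its last target. There are 200 camera calls.

## Working session

There is one attempt and no reset: what is moved stays moved. The work goes in short steps, Python scripts to look and compute and a shell command to move; the robot and the scene stay as the last step left them, time stands still between calls to the robot, and variables do not carry over. Pictures are saved under pics/ and viewed, about 8 in all and at most 12, crops included, and the job is handed in when it is done.

```bash
ls; mkdir -p pics
cat > h.py <<'E'
import numpy as np,cv2
from plant import r
from scipy.spatial.transform import Rotation as R
def snap(n,f=None):
    s=r.snapshot(n)
    if f: cv2.imwrite('pics/'+f,cv2.cvtColor(s['pixels'],cv2.COLOR_RGB2BGR))
    return s
def Rm(s):
    a=np.array(s['attitude']); return a if a.shape==(3,3) else R.from_quat(a).as_matrix()
def cloud(s):
    K=np.array(s['K']);h,w=s['range_z'].shape
    u,v=np.meshgrid(np.arange(w),np.arange(h));d=s['range_z']
    p=np.stack([(u-K[0,2])/K[0,0]*d,-(v-K[1,2])/K[1,1]*d,-d],-1)
    return p@Rm(s).T+np.array(s['position'])
def ray(s,u,v,z):
    K=np.array(s['K']);d=Rm(s)@np.array([(u-K[0,2])/K[0,0],-(v-K[1,2])/K[1,1],-1]);p=np.array(s['position'])
    return p+d*(z-p[2])/d[2]
E
python3 - <<'E'
from h import *
a=snap('top','top.png');b=snap('side','side.png')
for s in(a,b):print(s['K'],s['position'],s['attitude'],[k for k in s])
print(r.get_state(),r.tips_ahead)
E
```

```text
pics
[[532.9305628    0.         277.0138243 ]
 [  0.         532.9305628  210.95531078]
 [  0.           0.           1.        ]] [0.27396665 0.01943844 1.3101561 ] [ 0.07169141 -0.07044945 -0.69541685  0.71154243] ['pixels', 'range_z', 'K', 'position', 'attitude']
[[456.68275384   0.         282.14751961]
 [  0.         456.68275384 201.29289824]
 [  0.           0.           1.        ]] [0.09057994 0.56149012 0.51382516] [-0.17287425  0.47401288  0.8148062  -0.28551206] ['pixels', 'range_z', 'K', 'position', 'attitude']
{'clock': 0.1, 'q': array([-1.20916602,  0.68989004, -0.19450932,  1.56621815,  0.15732307,
        0.90248489, -0.21511793]), 'qd': array([-0.00041428, -0.00351426,  0.00033344, -0.00392086,  0.00027157,
       -0.00125552,  0.00087247]), 'joint_torque': array([-3.56183715e-03, -5.28499210e+01, -1.27158388e+00, -1.53837579e+01,
       -5.25616540e-02,  2.07889774e-03,  5.21151480e-05]), 'tool_pos': array([0.20111479, 0.59116566, 0.23160208]), 'eef_rot': array([ 1.63151636e-01,  9.86600678e-01, -8.01807287e-04, -6.15454686e-05]), 'contact_force': array([ 0.76701028, -0.44785071,  0.13296898]), 'moment': array([-0.02605833, -0.00777277,  0.03615879]), 'opening': 0.9998735659143926} 0.019
```

View pics/top.png

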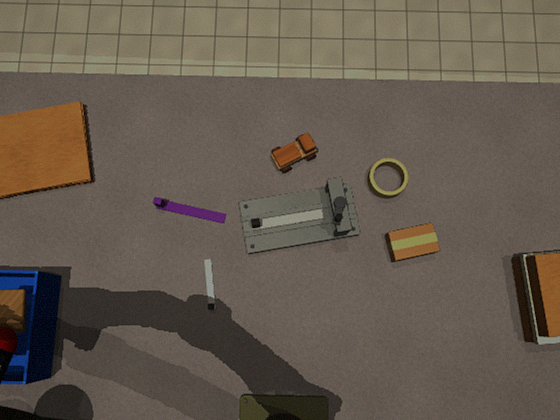

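View pics/side.png

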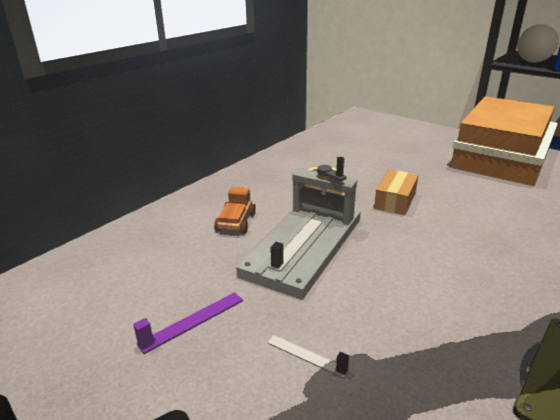

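The top view shows three blade-like things: purple (190,210), a small white one on the table (210,285), and the white one in the channel with its handle at (256,222). The last is the larger non-purple one, so it is the one meant. The crank peg is near (338,203), the truck at (295,153), the tape at (388,177) and the carton at (413,242). Next I measure the poses from depth.

Run:
```python
from h import *
for n in('top','side'):
    s=snap(n);P=cloud(s);
    img=cv2.cvtColor(s['pixels'],cv2.COLOR_RGB2BGR)
    if n=='top':
        c=ray(s,298,218,.025);print('creaser approx',c)
        cv2.imwrite('pics/crop.png',cv2.resize(img[160:270,225:370],None,fx=5,fy=5,interpolation=3))
    near=(np.hypot(P[...,0]-c[0],P[...,1]-c[1])<.2)&(s['range_z']>0)
    m=near&(abs(P[...,2]-.025)<.006)
    k,lab,st,_=cv2.connectedComponentsWithStats(cv2.morphologyEx(m.astype(np.uint8),cv2.MORPH_CLOSE,np.ones((3,3))))
    j=1+st[1:,4].argmax(); q=P[(lab==j)&m]
    print(n,'plate',cv2.minAreaRect(q[:,:2].astype(np.float32)*1000),q[:,2].mean())
    for nm,lo,hi in(('peg',.155,.175),('arm',.122,.140),('beam',.105,.118)):
        g=P[near&(P[...,2]>lo)&(P[...,2]<hi)]
        if len(g)>4:print(nm,len(g),g.mean(0),np.median(g,0),cv2.minAreaRect(g[:,:2].astype(np.float32)*1000))
    dark=s['pixels'].max(-1)<45
    g=near&(P[...,2]>.05)&(P[...,2]<.085)&dark
    k,lab,st,ce=cv2.connectedComponentsWithStats(g.astype(np.uint8))
    for i in range(1,k):
        if st[i,4]>8:
            q=P[lab==i];print('dark',ce[i],st[i,4],q.mean(0),q.min(0),q.max(0))
```

```text
creaser approx [ 0.51979367 -0.02716678  0.025     ]
top plate ((522.3834228515625, -30.890869140625), (131.1736297607422, 280.8312072753906), 11.23754596710205) 0.026775526982423775
peg 36 [ 0.49921765 -0.11101667  0.16714386] [ 0.49901845 -0.11143837  0.16755645] ((498.92694091796875, -111.03418731689453), (11.594949722290039, 12.488438606262207), 35.85285568237305)
arm 218 [ 0.5260025  -0.11542657  0.1325971 ] [ 0.53076495 -0.11536428  0.13279179] ((520.7578125, -117.0164794921875), (27.07752227783203, 64.3956298828125), 86.6541519165039)
beam 549 [ 0.54220289 -0.11852975  0.11300455] [ 0.55567422 -0.11955226  0.11316184] ((539.4346313476562, -118.54476928710938), (126.5292739868164, 34.81153106689453), 11.547738075256348)
dark [326.91666667 186.41666667] 12 [ 0.59069073 -0.09399826  0.06663647] [ 0.58529023 -0.09741488  0.05070872] [ 0.59558145 -0.09227376  0.08341705]
dark [255.18181818 222.14545455] 55 [0.49885901 0.07554325 0.07007235] [0.49169351 0.06641882 0.05307812] [0.50616911 0.08555649 0.07667858]
dark [340.06060606 232.3030303 ] 33 [ 0.47966005 -0.12546386  0.06694467]
[... 356 characters left out ...]
 12.323572158813477), 9.997735977172852)
arm 263 [ 0.51864351 -0.10942754  0.13024721] [ 0.52122994 -0.10700562  0.13070626] ((520.2691040039062, -114.40673065185547), (27.10681915283203, 67.15709686279297), 84.10503387451172)
beam 575 [ 0.53546939 -0.10961747  0.11128508] [ 0.53479832 -0.10849435  0.11214734] ((538.7939453125, -115.79674530029297), (126.78362274169922, 36.905025482177734), 10.846822738647461)
dark [332.18181818 195.        ] 11 [ 0.52201831 -0.12309905  0.07447458] [ 0.51193027 -0.1274361   0.07348243] [ 0.52909526 -0.11964547  0.07526611]
dark [276.859375 253.828125] 64 [0.49613988 0.08266398 0.05880152] [0.49115015 0.07431145 0.05005945] [0.50479289 0.08859949 0.07057198]
```

View pics/crop.png

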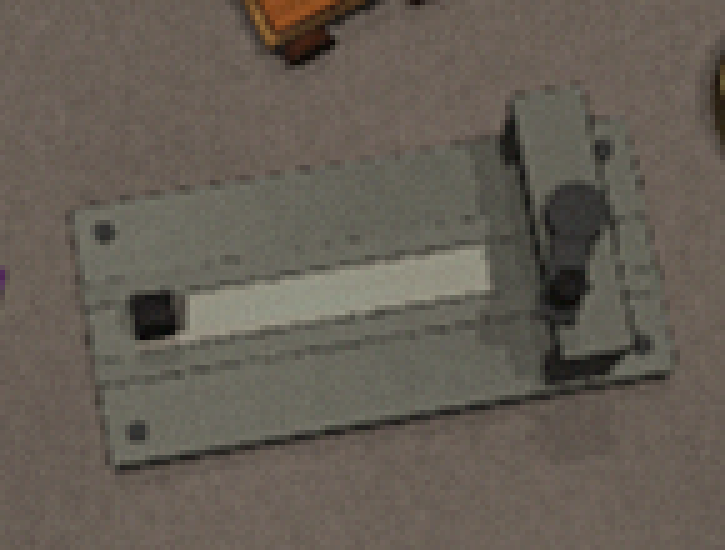

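The crop confirms it: the channel blade's handle is on the left, its tip is short of the bridge, and the peg is at about crop (567,288). The creaser origin is about (0.539,-0.117), with its x axis at -79°. The screw is at about 1.94 rad, and the handle is near (0.500,0.078), which puts the tip at about x -35 mm. All of this agrees with the description, so I'll move.

```bash
python3 -m inch '[[0.57,-0.98,0,-1,60],[0.57,-0.98,0,-1,60],[0.57,-0.98,0,-1,60],[0.57,-0.98,0,-1,60],[0.57,-0.98,0,-1,60]]' 20
python3 -m inch '[[0.57,-0.98,0,-1,60],[0.57,-0.98,0,-1,60],[0.57,-0.98,0,-1,60],[0.57,-0.98,0,-1,60],[0.57,-0.98,0,-1,60]]'
python3 -m inch '[[0.57,-0.98,0,0,60],[0.57,-0.98,0,0,60],[0.57,-0.98,0,0,60],[0.57,-0.98,0,0,60],[0.57,-0.98,0,0,60]]'
python3 -m inch '[[0.57,-0.98,-0.5,0,60],[0.57,-0.98,-0.5,0,60],[0.57,-0.98,-0.5,0,60],[0.57,-0.98,-0.5,0,60],[0.57,-0.98,0,0,60]]'
python3 - <<'E'
from h import *
s=snap('wrist','w1.png')
st=r.get_state();print(st['tool_pos'],st['eef_rot'],st['q'],st['clock'],st['contact_force'])
P=cloud(s);m=(s['pixels'].max(-1)<50)&(P[...,2]>.055)&(P[...,2]<.085)&(s['range_z']>0)&(np.hypot(P[...,0]-.5,P[...,1]-.078)<.03)
q=P[m];print(len(q),q.mean(0),np.percentile(q,[2,98],axis=0))
print(cv2.minAreaRect(q[q[:,2]>.067][:,:2].astype(np.float32)*1000))
E
```

```text
clock: 0.7
tool_pos: [0.2728, 0.4681, 0.2323]
eef_rot: [0.415, 0.91, -0.0, -0.0]
contact_force: [-0.1, -0.0, 0.2]
opening: 0.683
clock: 1.2
tool_pos: [0.3441, 0.3457, 0.2324]
eef_rot: [0.636, 0.772, 0.0, 0.0]
contact_force: [-0.1, 0.3, -0.0]
opening: 0.685
clock: 1.7
tool_pos: [0.4154, 0.2233, 0.2323]
eef_rot: [0.635, 0.773, 0.0, -0.0]
contact_force: [0.1, 0.3, 0.1]
opening: 0.685
clock: 2.2
tool_pos: [0.4857, 0.1006, 0.1809]
eef_rot: [0.634, 0.773, -0.001, -0.001]
contact_force: [0.9, -0.4, 0.7]
opening: 0.676
[0.48889213 0.09511592 0.18168917] [ 0.6373069   0.77060726 -0.00116926  0.00173091] [-0.30020601  0.60423824  0.02005485  2.00304439 -0.01416658  0.53443973
 -0.08271435] 2.25 [ 2.00224118 -3.4087697   0.89911415]
544 [0.50308912 0.07843619 0.06932191] [[0.49552573 0.06769732 0.05674107]
 [0.51083574 0.08640635 0.07223564]]
((503.4232177734375, 76.64261627197266), (14.95771598815918, 18.82398796081543), 8.224141120910645)
```

View pics/w1.png

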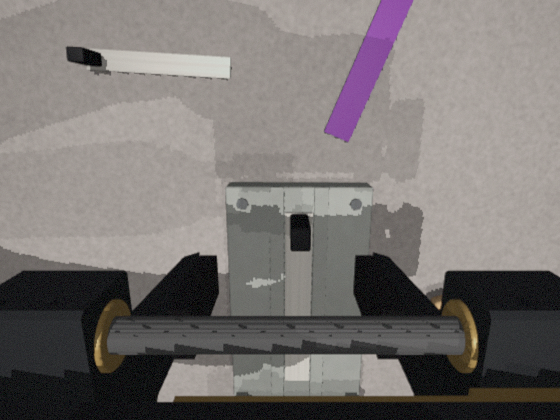

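The wrist view shows the handle at pixel (300,232) in the channel, with the jaws aligned across it. It measures (0.503,0.077). I'll go down onto it.

```bash
python3 -m inch '[[0.64,-0.98,0,0,60],[0,0,-1,0,60],[0,0,-1,0,60],[0,0,-1,0,60],[0,0,-1,0,60]]' 20
python3 -m inch '[[0,0,-1,0,60],[0,0,-0.08,0,60],[0,0,0,0,10],[0,0,0,0,10],[0,0,0,0,10]]' 
python3 -m inch '[[0,0,0,0,10],[0,0,0,0,10],[0,0,0,0,10]]'
```

```text
clock: 2.75
tool_pos: [0.5024, 0.0774, 0.0815]
eef_rot: [0.635, 0.773, 0.0, 0.0]
contact_force: [-0.0, 0.3, 0.1]
opening: 0.677
clock: 3.25
tool_pos: [0.503, 0.0774, 0.0565]
eef_rot: [0.635, 0.773, 0.001, 0.001]
contact_force: [-0.2, -0.9, -0.0]
opening: 0.435
clock: 3.55
tool_pos: [0.5022, 0.0773, 0.0557]
eef_rot: [0.635, 0.773, 0.0, 0.0]
contact_force: [0.1, 0.2, 1.9]
opening: 0.179
```

```bash
python3 -m inch '[[0.087,-0.448,0,0,10],[0.087,-0.448,0,0,10],[0.087,-0.448,0,0,10],[0.087,-0.448,0,0,10],[0.087,-0.448,0,0,10]]'
python3 -m inch '[[0,0,0,0,10],[0,0,0,0,10]]'
python3 - <<'E'
from h import *
s=snap('side','s2.png');P=cloud(s)
print(r.get_state()['contact_force'])
cv2.imwrite('pics/s2c.png',cv2.resize(cv2.imread('pics/s2.png')[140:300,220:400],None,fx=4,fy=3.7,interpolation=3))
E
```

```text
clock: 4.05
tool_pos: [0.5136, 0.0204, 0.0556]
eef_rot: [0.635, 0.773, 0.001, 0.0]
contact_force: [0.7, 3.6, 5.9]
opening: 0.178
clock: 4.25
tool_pos: [0.5138, 0.0183, 0.0556]
eef_rot: [0.636, 0.772, -0.0, 0.001]
contact_force: [1.3, -3.0, 5.7]
opening: 0.18
[ 0.85049482 -3.43283856  5.6481133 ]
```

View pics/s2c.png

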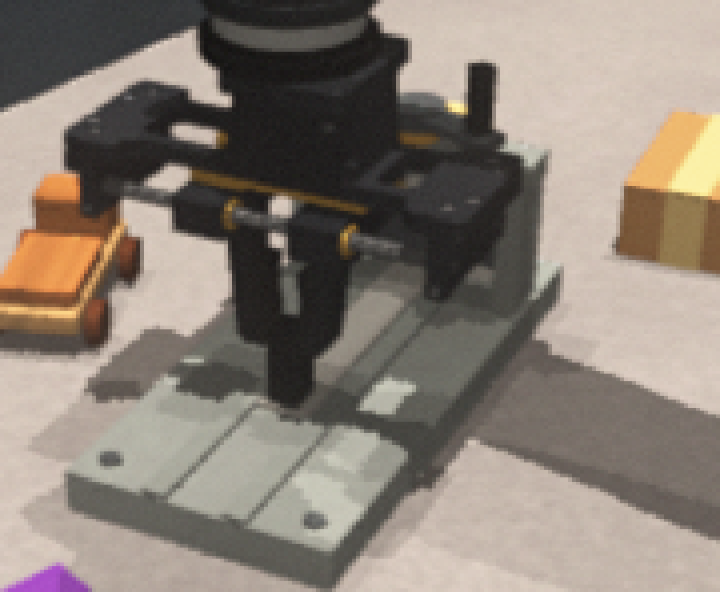

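The blade is pushed in: by the pose, the tip is about +26 mm beyond the bar's middle. The picture shows the gripper on the handle at (290,370), clear of the bridge and truck. Next I release it and go to the peg.

```bash
python3 -m inch '[[0,0,0,0,45],[0,0,0,0,45],[0,0,0.3,0,45],[0,0,1,0,45],[0,0,1,0,45]]'
python3 -m inch '[[0,0,1,0,45],[0,0,1,0,45],[0,0,1,0,45],[0,0,0.9,0,45],[-0.1,-1,0,0,45]]'
python3 -m inch '[[-0.1,-1,0,0,45],[-0.1,-1,0,0,45],[-0.15,-1,0,0,45],[-0.15,-1,0,0,45],[0,-0.14,0,0,45]]'
python3 - <<'E'
from h import *
s=snap('wrist');st=r.get_state();print(st['tool_pos'],st['clock'],st['contact_force'])
P=cloud(s);m=(P[...,2]>.158)&(P[...,2]<.175)&(s['range_z']>0)&(np.hypot(P[...,0]-.4985,P[...,1]+.11)<.025)
q=P[m];print(len(q))
if len(q)>5:print(q.mean(0),cv2.minAreaRect(q[:,:2].astype(np.float32)*1000))
s=snap('top');P=cloud(s);m=(abs(P[...,2]-.073)<.008)&(s['pixels'].max(-1)<50)&(np.hypot(P[...,0]-.513,P[...,1]-.02)<.03);print('handle',m.sum(),P[m].mean(0) if m.any() else 0)
E
```

```text
clock: 4.8
tool_pos: [0.5123, 0.0215, 0.1133]
eef_rot: [0.634, 0.773, -0.001, -0.001]
contact_force: [0.4, 0.7, -0.2]
opening: 0.511
clock: 5.3
tool_pos: [0.5127, 0.0002, 0.2134]
eef_rot: [0.632, 0.775, 0.003, 0.001]
contact_force: [0.6, -0.4, -0.4]
opening: 0.508
clock: 5.8
tool_pos: [0.4968, -0.1107, 0.2106]
eef_rot: [0.637, 0.771, -0.001, 0.0]
contact_force: [0.8, -0.4, -0.3]
opening: 0.509
[ 0.49742092 -0.10919408  0.21057117] 5.85 [-0.47377386  0.49567222  0.10407404]
499
[ 0.50181536 -0.10981335  0.16528715] ((502.0484313964844, -110.70014953613281), (13.627084732055664, 13.5115385055542), 89.51201629638672)
handle 51 [0.51206525 0.01663231 0.07196034]
```

```bash
python3 -m inch '[[0.12,0,-0.8,0,45],[0,0,-0.8,0,45],[0,0,-0.56,0,45],[0,0,0,0,10],[0,0,0,0,10]]' 20
python3 -m inch '[[0,0,0,0,10],[0,0,0,0,10],[0,0,0,0,10]]'
```

```text
clock: 6.4
tool_pos: [0.5014, -0.1058, 0.1566]
eef_rot: [0.634, 0.774, 0.0, -0.0]
contact_force: [-0.0, -0.1, 0.1]
opening: 0.354
clock: 6.7
tool_pos: [0.5001, -0.1071, 0.1569]
eef_rot: [0.635, 0.773, -0.0, -0.001]
contact_force: [-3.4, 0.7, 5.3]
opening: 0.117
```

```bash
python3 -m inch '[[0,0,0,0,10],[0,0,0,0,10]]'
python3 - <<'E'
from h import *
s=snap('side','s3.png')
cv2.imwrite('pics/s3c.png',cv2.resize(cv2.imread('pics/s3.png')[100:240,260:420],None,fx=4.5,fy=4.2,interpolation=3))
E
```

```text
clock: 6.9
tool_pos: [0.5001, -0.1071, 0.1568]
eef_rot: [0.635, 0.773, -0.0, -0.001]
contact_force: [-2.8, 0.1, 5.6]
opening: 0.122
```

View pics/s3c.png

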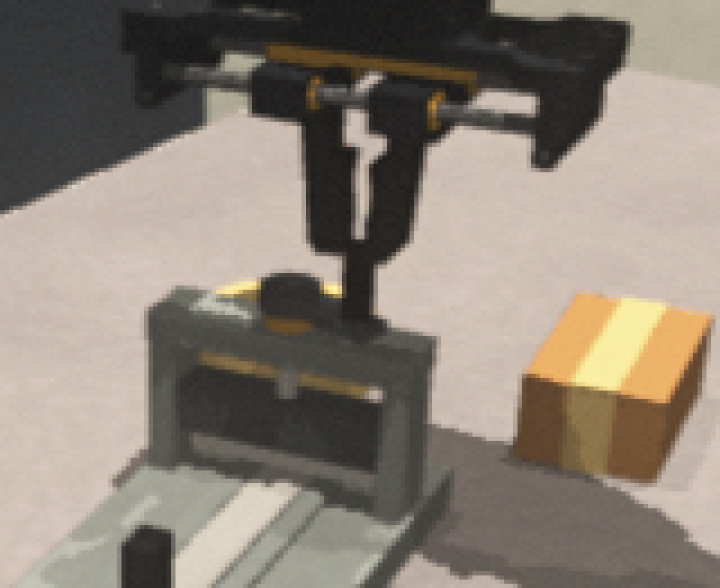

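The crop shows the fingertips at (350,250) above a peg that stands at (358,290), and the opening equals the commanded 10 mm, so the grip is doubtful. I'll check with depth.

Run:
```python
from h import *
s=snap('side');P=cloud(s)
K=np.array(s['K'])
def proj(p):
    c=Rm(s).T@(np.array(p)-s['position']);return K[0,2]+K[0,0]*c[0]/-c[2],K[1,2]-K[1,1]*c[1]/-c[2]
t=r.get_state()['tool_pos'];print(t,'tip',proj(t-[0,0,.019]),'tcp',proj(t),'pegtop',proj([.5,-.11,.166]),'pegfoot',proj([.5,-.11,.13]))
for v in range(140,184,3):
    print(v,[tuple(np.round(P[v,u]*1000).astype(int)) for u in (331,337,340,344,351)])
```

```text
[ 0.50016276 -0.10713152  0.15684017] tip (np.float64(338.6173750169831), np.float64(172.10615180339764)) tcp (np.float64(339.1230469505016), np.float64(162.9139521596884)) pegtop (np.float64(340.285109547024), np.float64(157.93173860844004)) pegfoot (np.float64(339.30959843070656), np.float64(175.33575648158478))
140 [(np.int64(512), np.int64(-95), np.int64(203)), (np.int64(505), np.int64(-103), np.int64(203)), (np.int64(767), np.int64(-541), np.int64(0)), (np.int64(489), np.int64(-102), np.int64(207)), (np.int64(477), np.int64(-105), np.int64(209))]
143 [(np.int64(512), np.int64(-94), np.int64(198)), (np.int64(507), np.int64(-107), np.int64(195)), (np.int64(752), np.int64(-517), np.int64(2)), (np.int64(488), np.int64(-100), np.int64(202)), (np.int64(478), np.int64(-107), np.int64(202))]
146 [(np.int64(511), np.int64(-93), np.int64(193)), (np.int64(506), np.int64(-107), np.int64(189)), (np.int64(742), np.int64(-502), np.int64(0)), (np.int64(488), np.int64(-100), np.int64(196)), (np.int64(477), np.int64(-107), np.int64(197))]
149 [(np.int64(511), np.int64(-94), np.int64(186)), (np.in
[... 2146 characters left out ...]
03), np.int64(127)), (np.int64(502), np.int64(-104), np.int64(130)), (np.int64(495), np.int64(-105), np.int64(132)), (np.int64(490), np.int64(-111), np.int64(131)), (np.int64(612), np.int64(-350), np.int64(1))]
179 [(np.int64(523), np.int64(-117), np.int64(113)), (np.int64(499), np.int64(-101), np.int64(126)), (np.int64(492), np.int64(-100), np.int64(128)), (np.int64(488), np.int64(-109), np.int64(126)), (np.int64(492), np.int64(-141), np.int64(113))]
182 [(np.int64(516), np.int64(-107), np.int64(112)), (np.int64(507), np.int64(-115), np.int64(112)), (np.int64(502), np.int64(-117), np.int64(112)), (np.int64(496), np.int64(-122), np.int64(112)), (np.int64(485), np.int64(-130), np.int64(113))]
```

Depth shows the visible fingers ending at z≈0.163, level with the peg's top (0.166), and not at 0.138 as the TCP minus tips_ahead would give. The grip only pinches the peg's rim, which explains the 10 mm opening and the upward force. I'll reopen and go lower in steps while watching the force.

```bash
python3 -m inch '[[0,0,0,0,45],[0,0,0,0,45],[0,-0.1,-0.28,0,45],[0,0,0,0,45]]'
python3 - <<'E'
from h import *
s=snap('side','s4.png');P=cloud(s);st=r.get_state();print(st['tool_pos'],st['contact_force'],st['opening'])
t=st['tool_pos']
# finger points: lowest z per finger side near tool
m=(abs(P[...,1]-t[1])<.02)&(P[...,2]>.11)&(P[...,2]<.22)&(s['range_z']>0)
for a,b in((-.06,-.02),(.02,.06)):
    q=P[m&(P[...,0]-t[0]>a)&(P[...,0]-t[0]<b)];q=q[q[:,2]>.136];print(len(q),np.sort(q[:,2])[:12].round(4))
E
```

```text
clock: 7.4
tool_pos: [0.5009, -0.1102, 0.1485]
eef_rot: [0.635, 0.773, -0.0, -0.0]
contact_force: [-0.2, -0.5, -0.1]
opening: 0.462
[ 0.50091344 -0.11001412  0.14875427] [ 0.55823933  0.34267832 -0.27592837] 0.49771301427064
315 [0.155  0.1551 0.1552 0.1553 0.1567 0.1569 0.1575 0.1577 0.158  0.1582
 0.1583 0.159 ]
293 [0.1561 0.1563 0.1564 0.1564 0.1565 0.1576 0.1579 0.1579 0.158  0.1584
 0.1585 0.1587]
```

Run:
```python
import cv2
cv2.imwrite('pics/s4c.png',cv2.resize(cv2.imread('pics/s4.png')[100:240,260:420],None,fx=4.5,fy=4.2,interpolation=3))
```

```text
(no output)
```

View pics/s4c.png

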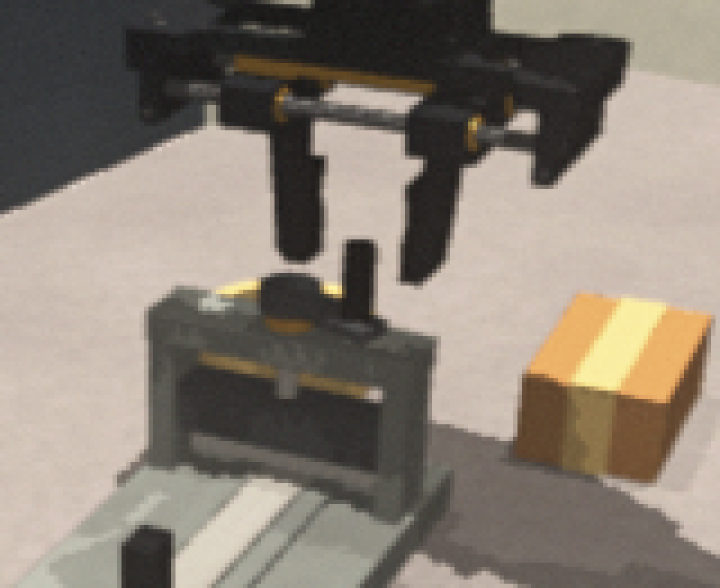

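The fingertips visibly end at (300,255) and (425,275), at z≈0.155, with the TCP reported at 0.149. The tips really sit about 25 mm higher than stated, so I'll lower by another 18 mm to put the tips at 0.137.

```bash
python3 -m inch '[[0,0,-0.4,0,45],[0,0,-0.32,0,45],[0,0,0,0,45]]'
python3 -m inch '[[0,0,0,0,8],[0,0,0,0,8],[0,0,0,0,8],[0,0,0,0,8],[0,0,0,0,8]]' 20
```

```text
clock: 7.75
tool_pos: [0.5002, -0.1095, 0.1299]
eef_rot: [0.635, 0.773, -0.001, -0.001]
contact_force: [-0.1, -0.1, -0.0]
opening: 0.512
clock: 8.25
tool_pos: [0.5008, -0.1097, 0.1315]
eef_rot: [0.635, 0.773, -0.0, -0.0]
contact_force: [-0.1, 1.0, 1.7]
opening: 0.14
```

```bash
python3 -m inch '[[0.196,0.52,0,0,8],[0.361,0.422,0,0,8],[0.485,0.273,0,0,8],[0.548,0.091,0,0,8],[0.546,-0.102,0,0,8]]'
```

```text
clock: 8.75
tool_pos: [0.5545, -0.081, 0.1314]
eef_rot: [0.635, 0.773, -0.002, 0.0]
contact_force: [-5.1, -8.8, 4.2]
opening: 0.138
```

```bash
python3 -m inch '[[0.478,-0.283,0,0,8],[0.353,-0.43,0,0,8],[0.185,-0.524,0,0,8],[-0.006,-0.555,0,0,8],[-0.196,-0.52,0,0,8]]'; python3 -m inch '[[-0.361,-0.422,0,0,8],[-0.485,-0.273,0,0,8],[-0.548,-0.091,0,0,8],[-0.546,0.102,0,0,8],[0,0,0,0,8]]'
python3 - <<'E'
from h import *
s=snap('side','s5.png');print(r.get_state()['tool_pos'])
cv2.imwrite('pics/s5c.png',cv2.resize(cv2.imread('pics/s5.png')[100:240,260:420],None,fx=4.5,fy=4.2,interpolation=3))
E
```

```text
clock: 9.25
tool_pos: [0.5763, -0.135, 0.1315]
eef_rot: [0.634, 0.774, 0.001, -0.0]
contact_force: [-0.9, 2.9, 2.9]
opening: 0.137
clock: 9.75
tool_pos: [0.5241, -0.1553, 0.1315]
eef_rot: [0.635, 0.773, -0.001, -0.001]
contact_force: [-2.8, -3.5, 3.7]
opening: 0.141
[ 0.52486346 -0.15550435  0.13154617]
```

View pics/s5c.png

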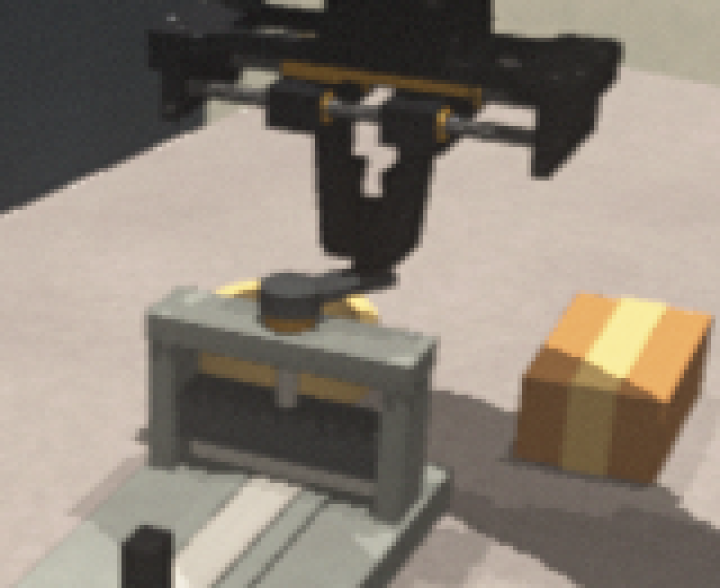

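The crank has followed: the arm now points at (375,270), the fingers hold the peg over its full length, and the bar is lower. The screw is at about 6.84. Now I release it and feel the blade.

```bash
python3 -m inch '[[0,0,0,0,45],[0,0,0,0,45],[0,0,0.6,0,45],[0,0,1,0,45],[-0.09,1,0,0,45]]'
python3 -m inch '[[-0.1,1,0,0,45],[-0.1,1,0,0,45],[-0.1,1,0,0,45],[-0.1,1,0,0,45],[0,1,0,0,45]]'
python3 -m inch '[[0,0.98,0,0,45],[0,0,-1,0,45],[0,0,-1,0,45],[0,0,-1,0,45],[0,0,-1,0,45]]'
python3 -m inch '[[0,0,-1,0,45],[0,0,-0.5,0,45],[0,0,0,0,45]]'
python3 -m inch '[[0,0,0,0,8],[0,0,0,0,8],[0,0,0,0,8],[0,0,0,0,8],[0,0,0,0,8]]'
```

```text
clock: 10.3
tool_pos: [0.527, -0.1328, 0.1737]
eef_rot: [0.637, 0.771, 0.001, 0.004]
contact_force: [0.8, 0.1, -0.5]
opening: 0.509
clock: 10.8
tool_pos: [0.5143, -0.0025, 0.1711]
eef_rot: [0.634, 0.773, 0.0, -0.0]
contact_force: [0.0, -0.4, 1.3]
opening: 0.51
clock: 11.3
tool_pos: [0.5149, 0.0213, 0.0702]
eef_rot: [0.634, 0.773, 0.001, 0.0]
contact_force: [-0.8, 0.6, -0.9]
opening: 0.509
clock: 11.6
tool_pos: [0.5135, 0.0206, 0.0323]
eef_rot: [0.634, 0.773, -0.001, -0.001]
contact_force: [-0.1, 0.3, 0.9]
opening: 0.512
clock: 12.1
tool_pos: [0.5142, 0.0199, 0.0346]
eef_rot: [0.635, 0.773, 0.0, 0.0]
contact_force: [-2.1, 0.6, 6.4]
opening: 0.18
```

```bash
o(){ grep -E 'tool_pos|contact'; }
python3 -m inch '[[0,0,0.06,0,8],[0,0,0,0,8]]' |o
python3 -m inch '[[-0.02,0.1,0,0,8],[-0.02,0.1,0,0,8]]' |o
python3 -m inch '[[-0.02,0.1,0,0,8]]' |o
python3 -m inch '[[-0.02,0.1,0,0,8]]' |o
echo in
python3 -m inch '[[0.02,-0.1,0,0,8],[0.02,-0.1,0,0,8]]' |o
python3 -m inch '[[0.02,-0.1,0,0,8]]' |o
python3 -m inch '[[0.02,-0.1,0,0,8]]' |o
```

```text
tool_pos: [0.5142, 0.02, 0.0355]
contact_force: [0.5, -0.6, -1.0]
tool_pos: [0.5129, 0.0252, 0.0352]
contact_force: [0.3, 0.2, -1.4]
tool_pos: [0.5124, 0.0278, 0.0352]
contact_force: [-0.1, -0.3, -2.1]
tool_pos: [0.5119, 0.0303, 0.0352]
contact_force: [1.1, 0.2, -1.4]
in
tool_pos: [0.5131, 0.0248, 0.0353]
contact_force: [0.1, 0.2, -2.1]
tool_pos: [0.5137, 0.0219, 0.0353]
contact_force: [-0.0, 0.6, -1.2]
tool_pos: [0.5142, 0.0194, 0.0353]
contact_force: [-1.0, -0.3, -2.0]
```

It is loose: about 0.3 N in either direction, so the bar is not touching yet. I go back to the crank for about 1.2 rad more, where the worst-case pinch is about 9 N.

```bash
o(){ grep -E 'clock|tool_pos|contact|open'; }
python3 -m inch '[[0,0,0,0,45],[0,0,0,0,45],[0,0,0.5,0,45],[0,0,1,0,45],[0,0,1,0,45]]'|o
python3 -m inch '[[0,0,1,0,45],[0,0,1,0,45],[0,0,1,0,45],[0.07,-1,0,0,45],[0.07,-1,0,0,45]]'|o
python3 -m inch '[[0.07,-1,0,0,45],[0.07,-1,0,0,45],[0.07,-1,0,0,45],[0.1,-1,0,0,45],[0,-0.98,0,0,45]]'|o
python3 -m inch '[[0,0,0,0,45],[0,0,0,0,45]]'|o
```

```text
clock: 13.6
tool_pos: [0.5138, 0.0201, 0.0991]
contact_force: [0.9, 0.1, -0.4]
opening: 0.51
clock: 14.1
tool_pos: [0.5183, -0.0296, 0.1749]
contact_force: [0.4, 0.0, -0.3]
opening: 0.508
clock: 14.6
tool_pos: [0.5255, -0.1555, 0.1739]
contact_force: [-0.1, -0.2, -0.9]
opening: 0.509
clock: 14.8
tool_pos: [0.5251, -0.1543, 0.1734]
contact_force: [0.8, 1.0, 0.6]
opening: 0.507
```

```bash
o(){ grep -E 'clock|tool_pos|contact|open'; }
python3 -m inch '[[0,0,-0.84,0,45],[0,0,-0.84,0,45],[0,0,0,0,8],[0,0,0,0,8],[0,0,0,0,8]]'|o
python3 -m inch '[[0,0,0,0,8],[0,0,0,0,8]]'|o
python3 -m inch '[[-0.416,0.239,0,0,8],[-0.327,0.351,0,0,8],[-0.208,0.433,0,0,8],[-0.07,0.475,0,0,8],[0,0,0,0,8]]'|o
python3 -m inch '[[0,0,0,0,8],[0,0,0,0,8]]'|o
```

```text
clock: 15.3
tool_pos: [0.5261, -0.1539, 0.1319]
contact_force: [0.6, -0.6, 0.4]
opening: 0.26
clock: 15.5
tool_pos: [0.5257, -0.1545, 0.1317]
contact_force: [-0.8, 0.2, 2.9]
opening: 0.14
clock: 16.0
tool_pos: [0.4996, -0.1145, 0.1316]
contact_force: [-1.7, 2.1, 9.6]
opening: 0.138
clock: 16.2
tool_pos: [0.4995, -0.1154, 0.1316]
contact_force: [-1.9, 1.4, 10.1]
opening: 0.137
```

```bash
o(){ grep -E 'clock|tool_pos|contact|open'; }
python3 -m inch '[[0,0,0,0,45],[0,0,0,0,45],[0,0,0.66,0,45],[0,0,1,0,45],[0.1,1,0,0,45]]'|o
python3 -m inch '[[0.1,1,0,0,45],[0.1,1,0,0,45],[0.1,1,0,0,45],[0.1,1,0,0,45],[0.07,0.47,0,0,45]]'|o
python3 -m inch '[[0,0,-1,0,45],[0,0,-1,0,45],[0,0,-1,0,45],[0,0,-1,0,45],[0,0,-1,0,45]]'|o
python3 -m inch '[[0,0,-0.5,0,45],[0,0,0,0,8],[0,0,0,0,8],[0,0,0,0,8],[0,0,0,0,8]]'|o
python3 -m inch '[[0,0,0.06,0,8],[0,0,0,0,8]]' |o
o(){ grep -E 'tool_pos|contact'; }
python3 -m inch '[[-0.02,0.1,0,0,8],[-0.02,0.1,0,0,8]]' |o
python3 -m inch '[[-0.02,0.1,0,0,8]]' |o
python3 -m inch '[[-0.02,0.1,0,0,8]]' |o
echo in
python3 -m inch '[[0.02,-0.1,0,0,8],[0.02,-0.1,0,0,8]]' |o
python3 -m inch '[[0.02,-0.1,0,0,8]]' |o
python3 -m inch '[[0.02,-0.1,0,0,8]]' |o
```

```text
clock: 16.7
tool_pos: [0.5036, -0.0956, 0.1745]
contact_force: [0.7, 0.5, -0.7]
opening: 0.514
clock: 17.2
tool_pos: [0.5141, 0.0227, 0.1721]
contact_force: [-0.2, 0.3, -0.3]
opening: 0.51
clock: 17.7
tool_pos: [0.5141, 0.0189, 0.0463]
contact_force: [-0.1, -0.5, 0.2]
opening: 0.509
clock: 18.2
tool_pos: [0.5144, 0.0196, 0.0359]
contact_force: [-1.1, -0.6, 2.9]
opening: 0.18
clock: 18.4
tool_pos: [0.5143, 0.0194, 0.0368]
contact_force: [0.5, -1.4, -2.4]
opening: 0.182
tool_pos: [0.5131, 0.0247, 0.0364]
contact_force: [0.2, -1.0, -2.3]
tool_pos: [0.5125, 0.0275, 0.0363]
contact_force: [-0.2, -0.1, -2.3]
tool_pos: [0.512, 0.03, 0.0363]
contact_force: [0.1, -1.8, -1.8]
in
tool_pos: [0.513, 0.0253, 0.0363]
contact_force: [0.0, 0.7, -1.0]
tool_pos: [0.5136, 0.0222, 0.0363]
contact_force: [-0.6, 0.0, -1.0]
tool_pos: [0.5141, 0.0194, 0.0363]
contact_force: [-0.7, 0.7, -2.1]
```

Still essentially loose, at about 1 N, so touch comes after about q≈8.1 (the latest possible is about 8.9). I go on by about 0.84 rad, where the worst-case pinch is about 6.5 N.

```bash
o(){ grep -E 'clock|tool_pos|contact|open'; }
python3 -m inch '[[0,0,0,0,45],[0,0,0,0,45],[0,0,0.44,0,45],[0,0,1,0,45],[0,0,1,0,45]]'|o
python3 -m inch '[[0,0,1,0,45],[0,0,1,0,45],[0,0,1,0,45],[-0.1,-1,0,0,45],[-0.1,-1,0,0,45]]'|o
python3 -m inch '[[-0.1,-1,0,0,45],[-0.1,-1,0,0,45],[-0.1,-1,0,0,45],[-0.07,-0.43,0,0,45],[0,0,0,0,45]]'|o
python3 -m inch '[[0,0,-0.84,0,45],[0,0,-0.84,0,45],[0,0,0,0,8],[0,0,0,0,8],[0,0,0,0,8]]'|o
python3 -m inch '[[0,0,0,0,8],[0,0,0,0,8]]'|o
```

```text
clock: 19.7
tool_pos: [0.5137, 0.0196, 0.0984]
contact_force: [1.6, -1.3, 0.5]
opening: 0.515
clock: 20.2
tool_pos: [0.5097, -0.0302, 0.1742]
contact_force: [0.1, -1.0, 0.3]
opening: 0.511
clock: 20.7
tool_pos: [0.4994, -0.1177, 0.1729]
contact_force: [0.3, 0.2, 0.4]
opening: 0.512
clock: 21.2
tool_pos: [0.5005, -0.1154, 0.1312]
contact_force: [0.7, 0.3, 0.7]
opening: 0.259
clock: 21.4
tool_pos: [0.4997, -0.116, 0.1311]
contact_force: [-0.7, 0.5, 4.3]
opening: 0.139
```

```bash
o(){ grep -E 'clock|tool_pos|contact|open'; }
python3 -m inch '[[0.073,0.439,0,0,8],[0.191,0.403,0,0,8],[0.295,0.334,0,0,8],[0,0,0,0,8],[0,0,0,0,8]]'|o
```

```text
clock: 21.9
tool_pos: [0.5154, -0.0859, 0.131]
contact_force: [1.0, 1.6, 6.9]
opening: 0.142
```

```bash
o(){ grep -E 'clock|tool_pos|contact|open'; }
python3 -m inch '[[0,0,0,0,45],[0,0,0,0,45],[0,0,0.66,0,45],[0,0,1,0,45],[0,1,0,0,45]]'|o
python3 -m inch '[[0,1,0,0,45],[0,1,0,0,45],[0,1,0,0,45],[0,0.25,0,0,45],[0,0,-1,0,45]]'|o
python3 -m inch '[[0,0,-1,0,45],[0,0,-1,0,45],[0,0,-1,0,45],[0,0,-1,0,45],[0,0,-0.5,0,45]]'|o
python3 -m inch '[[0,0,0,0,8],[0,0,0,0,8],[0,0,0,0,8],[0,0,0,0,8],[0,0,0,0,8]]'|o
python3 -m inch '[[0,0,0.06,0,8],[0,0,0,0,8]]' |o
o(){ grep -E 'tool_pos|contact'; }
python3 -m inch '[[-0.02,0.1,0,0,8],[-0.02,0.1,0,0,8]]' |o
python3 -m inch '[[-0.02,0.1,0,0,8]]' |o
python3 -m inch '[[-0.02,0.1,0,0,8]]' |o
echo in
python3 -m inch '[[0.02,-0.1,0,0,8],[0.02,-0.1,0,0,8]]' |o
python3 -m inch '[[0.02,-0.1,0,0,8]]' |o
python3 -m inch '[[0.02,-0.1,0,0,8]]' |o
```

```text
clock: 22.4
tool_pos: [0.5149, -0.0657, 0.1739]
contact_force: [0.9, -0.0, -0.7]
opening: 0.51
clock: 22.9
tool_pos: [0.5158, 0.0206, 0.1484]
contact_force: [1.2, -1.1, -0.8]
opening: 0.512
clock: 23.4
tool_pos: [0.5126, 0.0181, 0.0324]
contact_force: [-0.0, 0.6, -0.4]
opening: 0.516
clock: 23.9
tool_pos: [0.5144, 0.0195, 0.0354]
contact_force: [0.1, 0.3, 6.6]
opening: 0.177
clock: 24.1
tool_pos: [0.5139, 0.0193, 0.036]
contact_force: [0.1, -0.9, -2.9]
opening: 0.177
tool_pos: [0.5131, 0.0223, 0.0357]
contact_force: [1.5, -6.3, -3.1]
tool_pos: [0.5125, 0.0248, 0.0356]
contact_force: [1.9, -6.8, -3.0]
tool_pos: [0.512, 0.0273, 0.0356]
contact_force: [2.0, -5.5, -3.6]
in
tool_pos: [0.512, 0.0274, 0.0357]
contact_force: [-1.8, 7.7, -0.3]
tool_pos: [0.5122, 0.0258, 0.0357]
contact_force: [-2.2, 7.1, -0.5]
tool_pos: [0.5127, 0.0235, 0.0357]
contact_force: [-1.5, 7.3, -0.8]
```

It now drags: about 6.6 N outward and 7.5 N inward, a pinch of about 4 to 5 N. That is in the middle of the 1.2 to 8 N band. I'll unload the arm, let go, withdraw and check.

```bash
o(){ grep -E 'clock|tool_pos|contact|open'; }
python3 -m inch '[[-0.02,0.1,0,0,8],[0,0,-0.04,0,8],[0,0,0,0,8]]'|o
python3 -m inch '[[0,0,0,0,45],[0,0,0,0,45],[0,0,0,0,45],[0,0,0.5,0,45],[0,0,1,0,45]]'|o
python3 -m inch '[[0,0,1,0,45],[0,0,1,0,45],[0,0,1,0,45],[0,1,1,0,45],[0,1,1,0,45]]'|o
python3 -m inch '[[-0.4,1,0,0,45],[-0.4,1,0,0,45],[-0.4,1,0,0,45],[0,0,0,0,45],[0,0,0,0,45]]'|o
python3 - <<'E'
from h import *
for n in('top','side'):
    s=snap(n,'end_'+n+'.png');P=cloud(s)
    m=(P[...,2]>.05)&(P[...,2]<.08)&(s['pixels'].max(-1)<50)&(np.hypot(P[...,0]-.512,P[...,1]-.024)<.03)
    print(n,'handle',m.sum(),P[m].mean(0) if m.any() else 0)
    m=(P[...,2]>.157)&(P[...,2]<.172)&(np.hypot(P[...,0]-.54,P[...,1]+.117)<.06);print('peg',m.sum(),P[m].mean(0) if m.any() else 0)
a=cv2.imread('pics/end_top.png')[90:300,130:470];cv2.imwrite('pics/end.png',cv2.resize(a,None,fx=2.3,fy=2.3))
E
```

```text
clock: 25.2
tool_pos: [0.513, 0.0231, 0.0354]
contact_force: [-1.4, 2.9, 5.8]
opening: 0.177
clock: 25.7
tool_pos: [0.5122, 0.0218, 0.0721]
contact_force: [0.0, -0.1, -0.3]
opening: 0.512
clock: 26.2
tool_pos: [0.5132, 0.0716, 0.1993]
contact_force: [0.6, 0.6, -0.3]
opening: 0.509
clock: 26.7
tool_pos: [0.4832, 0.147, 0.198]
contact_force: [0.4, -0.6, -0.3]
opening: 0.509
top handle 63 [0.51187123 0.01964675 0.06976448]
peg 36 [ 0.51468435 -0.08626581  0.16578553]
side handle 134 [0.50915727 0.02571297 0.0635058 ]
peg 51 [ 0.51292048 -0.08262102  0.16334017]
```

View pics/end.png

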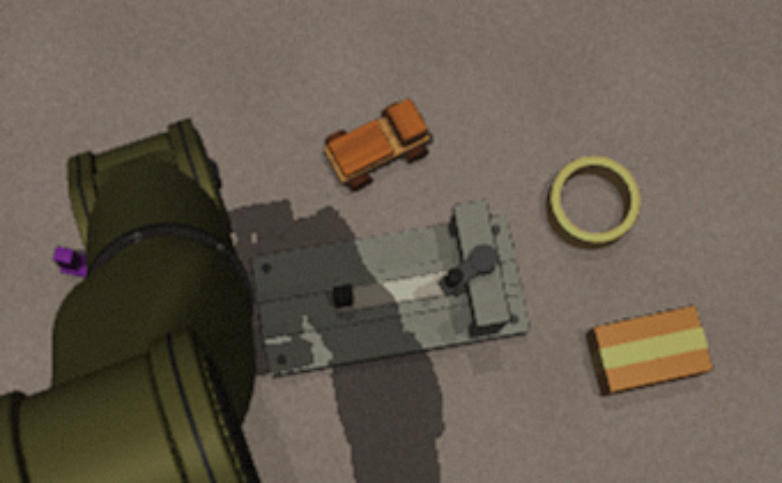

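In the final picture the handle is at (343,295), the blade is under the bridge and the arm is clear. The truck, tape and carton stand where they were. I hand in.

```bash
python3 -c "
from plant import r
print(r.finish_job())"
```

```text
the job is handed in; nothing more can be done
None
```

I set the creaser gap and handed the job in at about 27 s. The blade was still under the bar and dragging, and the robot was clear of everything.

- **Blade:** I slid it in about 57 mm. From the handle position, the tip is about 22 mm beyond the bar's middle; I worked this out rather than seeing the tip directly.
- **Screw:** I turned the crank clockwise in three stages, to about 6.8, 8.1 and 8.95 rad. After each stage I drew the blade to and fro. It was loose after the first two.
- **Drag:** after the third stage it took about 6.6 N outward and 7.5 N inward. That implies a pinch of roughly 4–5 N, inside the 1.2–8 N band. It is a little above the 5 N you asked for, and I left it there instead of backing the screw off slightly.
- **Clamping:** the blade was never clamped hard.
- **Bystanders:** in the last picture the tape, truck and carton looked unmoved. I checked them by eye and did not measure them.

**Checks that disagreed:**
- **Fingertips:** they sit about 25 mm higher than `r.tips_ahead` says. My first grip on the peg therefore caught only its rim, so I reopened, corrected from the depth image and regripped.
- **Draw direction:** the inward draw felt slightly heavier than the outward one, the opposite of the description. The difference is within the force noise and the small vertical load of the grip.

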